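# Set the curing-oven timer to 40 minutes and start it

## Task

On the oven's timer console, turn the black knob until 40 stands squarely in the number window, then press the green start button right in and let it spring back. Do not press start before the window shows 40, keep off the red stop button, and leave the press form, the weights and the tape roll where they are.

Things in the scene. Friction and masses are not known exactly. Their poses are not given: they have to be found in the camera images.
- console: Timer console: fixed grey-green steel desk enclosure, 220 mm wide, 190 deep, 144 high at the back, 35 at the front, its aluminium panel sloping 35 degrees from horizontal down to the front. Origin: centre of the underside, on the table. x points level to the back (away from the low front edge), y to the left of someone standing at the low front, z up.
- window (a point): Middle of the number window (27 mm along the slope, 42 wide, black frame 2 mm proud, red index marks at mid-height), on the panel surface, 64 mm uphill of the knob's axis. Behind it turns a white ten-faced drum with black numerals 17 mm tall: 00, 10 to 90. Axes: x up the slope, y to the left of someone at the front, z square out of the panel.
- knob_top (a point): Centre of the top of the black fluted round knob, 40 mm diameter, 28 tall, square on the panel, its axis along this point's z (35 degrees off vertical). Axes as the window's (they do not turn with the knob). Within 60 mm of its axis nothing stands proud but the window frame (2 mm); the panel ends 66 mm downhill of the axis.
- minute_drum (a joint): Turn of the number drum (rad), geared 1:1 to the knob; grows as the knob is turned clockwise, facing the panel. 0 centres 00 in the window, each 0.628 rad more the next ten: 40 is centred at 2.513. Starts between 00 and about 28; end stops -0.1 and 5.75. Friction 0.12 N m; stays where it is left.
- start_cap (a point): Centre of the top of the green start button at rest: round cap 27 mm diameter, 14 mm proud of the panel, in a steel bezel 38 mm across and 4 mm proud. Axes as the window's. A fixed point: it does not go in with the button. Press along its -z.
- start_button (a joint): Travel of the green start button (m), 0 at rest, 0.006 right in. Spring: 1.5 N to begin, 5 N right in; springs back.
- stop_cap (a point): Centre of the top of the red stop button, same form as the start button, 66 mm uphill of it. Must not be pressed.
- stop_button (a joint): Travel of the red stop button (m), 0 at rest, 0.006 right in.
- form: Bystander: loose wooden press form, 300 x 130 x 28 mm, white sheet on top. Origin: centre of underside, x along its length.
- weight_on_form: Bystander: yellow press weight with tape bands, 130 x 46 x 34 mm, 0.9 kg, lying on the form. Origin: centre of underside, x along its length.
- spare_weight: Bystander: the same kind of weight, lying on the table. Origin: centre of underside, x along its length.
- tape_roll: Bystander: roll of masking tape lying flat, 104 mm across, 24 mm high. Origin: centre of underside.

How it is judged:
On the way, in this order (a step that is already met when the one before it is completed fails the run):
1. 40 stands in the window, within 0.14 rad of centred (value of joint minute_drum between 2.373 and 2.653 rad), for 0.4 s.
2. the green start button is pressed in by more than 4 mm while 40 stands in the window (all of step 1 and value of joint start_button above 0.004 m), for 0.05 s.
At the end, for the whole second after the job is handed in: The drum is left with 40 in the window, within 0.14 rad (8 degrees, 6 mm of drum face) of centred; the start button has been pressed and has sprung back (less than 1 mm in), and the stop button is out (all of step 1 and value of joint each of start_button, stop_button below 0.001 m); the robot touches nothing.
It fails at once if start pressed (over 3 mm) while 40 is not in the window (value of joint start_button above 0.003 m and (value of joint minute_drum below 2.373 rad or value of joint minute_drum above 2.653 rad)).
It fails at once if the red stop button pressed (over 3 mm) (value of joint stop_button above 0.003 m).
It fails at once if the press form, a weight or the tape roll shifted by more than 20 mm (distance of any of form, weight_on_form, spare_weight, tape_roll from where it was at the start of the episode above 0.02 m).
It also fails if it takes over 51 s, if anything falls off the work surface, if the arm or the gripper's body presses on something with over 40 N, if the wrist force passes 120 N, or if a joint passes its speed limit or range.

## Robot

A 6-joint arm with a two-finger parallel gripper is mounted at the origin on the work surface. World frame = base frame: x ahead of the robot, y to its left, z up, the work surface at z = 0. Lengths are in m, angles in rad, forces in N, time in s.
With the tool pointing down it reaches from about 0.225 to 0.875 m from the base axis. Payload 3.4 kg.
Tool frame: the origin (TCP) lies on the centre line of the jaws, within the pads' length; the fingertips stand 14 mm ahead of it and the grasp point (between the pads) lies 5 mm behind it; z points along the fingers, y is the line along which they close (so a half turn about z gives the same grasp; the last joint's range is limited). The gripper opens to 85 mm and grips with 20 to 120 N. Pads are 22 mm wide; open, the fingers measure 114 mm over their backs; the gripper's body (76 mm by 85 mm) begins 54 mm behind the grasp point. The pads swing forward as they close: fully open they stand 13 mm farther back than shut.
Start: joints at [-1.291, 0.276, 1.505, -0, 1.361, -0.121], TCP at [0.224, -0.529, 0.245] pointing down, gripper open.
Joint ranges: [-2.89, 2.89], [-0.75, 2.08], [0.22, 2.7], [-1.18, 4.32], [0.11, 2.71], [-2.7, 2.7]. Speed limits (rad/s): [2.57, 2.57, 3.14, 3.14, 3.14, 3.14].

## Interface

Orientations are given as a unit quaternion [w, x, y, z].
In Python, from rig import manip, eyes gives the robot as it stands.
- The arm moves only by the shell command python3 -m creep 'ROWS' [FORCE]. ROWS is JSON, a list of rows, each a list of 5 numbers: the opening, from 0 (shut) to 1 (fully open), then the shift along the tool's x, y, z normalised to -1 to 1, where 1 is 0.5 m, then the turn about the tool's z normalised to -1 to 1, where 1 is 360 degrees. In form: [[fingers, dx, dy, dz, spin], ...]. A call has 1 to 10 rows; each row is the pose to reach, as a shift and turn from the pose commanded when the call began, along the tool's axes at that moment, turning the shorter way round; what a row does not reach only later rows make up. A row lasts 1/10 s, in which the tool goes at most 50 mm and 8.59 degrees, less where a joint would pass 70% of its speed; a pose out of reach is approached as far as the arm can. A call with a number of a shift or a turn outside -1 to 1 is refused whole. A call with a gripper value outside its range is refused whole. The fingers move at their own pace and stop on an object; FORCE is the grip in N (left out, the last holds). Time passes only in rows, so rows that repeat a pose let the fingers close. It gives the time, the measured TCP pose, the force, the opening and the grip force at its end, in the units of the state.
- manip.get_state(): the state, without advancing time (a new reading comes with each control period).
- eyes.get_image(name): name is "side" or "top" or "wrist"; returns a dict with "frame" (420x560x3 uint8, red, green, blue), "fx", "fy", "cx", "cy" (pixels), "R" (3x3) and "t" (3): a world point X has camera coordinates R X + t. Camera axes: x right, y down, z forward; pixel columns grow to the right and rows downward; lengths in m; the calibration is good to about 2 mm. A picture is of the moment at which its call begins. There is no depth.
- manip.sign_off(): hands the job in; it is judged then, once.
Trained networks look in the newest picture that a camera, given by its name, has taken for a name from the list of things; names that differ only in an ending like _2 or _b are one class to them, and where a whole thing is asked for, a point or a joint stands for the part that bears it (a point fixed in the world has none). Each returns a list of dicts, best first, with "confidence" (0 to 1); they miss things now and then, are a little off and sometimes report something else, mostly with a low value. They report only what shows in the picture. A call takes as long as a camera call.
- eyes.regions_of(camera, label): "mask" (420x560 bool, what is visible of it) and "bbox" ([left, top, right, bottom] in pixels, round what is visible of it).
- eyes.place_of(camera, label): "centre" ([column, row] in pixels: a listed point, or the origin of a listed thing).
The state is a dict: "clock": time; "qpos": joint angles; "qd": joint speeds; "effort": joint torques, N m; "position": TCP position; "ee_rot": TCP orientation; "contact_force": force on the tool from outside, world axes, zero at the start; "moment": the same for the moment, N m; "width": finger opening in m; "gripper_force": force on a finger pad.
Only numpy, scipy, OpenCV 4.12 (cv2) and the standard library are available. Lean on these libraries where they do the work, as an engineer would, in place of code of your own. Each camera call takes 0.05 s, during which the arm holds its last target. There are 200 camera calls.

## Working session

There is one attempt and no reset: what is moved stays moved. The work goes in short steps, Python scripts to look and compute and a shell command to move; the robot and the scene stay as the last step left them, time stands still between calls to the robot, and variables do not carry over. Pictures are saved under pics/ and viewed, at most 11 in all, crops included, and the job is handed in when it is done.

```bash
ls; mkdir -p pics
cat > h.py <<'E'
import numpy as np,cv2
from rig import manip,eyes
def snap(n,f=None):
    d=eyes.get_image(n)
    if f: cv2.imwrite('pics/'+f,d['frame'][:,:,::-1])
    return d
def ray(d,p):
    R=np.array(d['R']);t=np.array(d['t'])
    v=R.T@np.array([(p[0]-d['cx'])/d['fx'],(p[1]-d['cy'])/d['fy'],1]);return -R.T@t,v/np.linalg.norm(v)
def proj(d,X):
    c=np.array(d['R'])@X+d['t'];return np.array([c[0]/c[2]*d['fx']+d['cx'],c[1]/c[2]*d['fy']+d['cy']])
E
python3 - <<'E'
from h import *
s=manip.get_state();print({k:np.round(v,3).tolist() for k,v in s.items()})
ims=[]
for c in ['side','top','wrist']:
    d=snap(c,c+'0.png')
    print(c,np.round(ray(d,(280,210)),3).tolist())
    for l in ['console','window','knob_top','start_cap','stop_cap']:
        r=eyes.place_of(c,l);print(c,l,[(np.round(x['centre'],1).tolist(),round(x['confidence'],2)) for x in r[:2]])
    ims.append(d['frame'])
cv2.imwrite('pics/a.png',cv2.resize(np.vstack([np.hstack(ims[:2]),np.hstack([ims[2],ims[2]*0])]),(800,600))[:,:,::-1])
E
```

```text
pics
{'clock': 0.0, 'qpos': [-1.291, 0.277, 1.506, -0.0, 1.361, -0.121], 'qd': [-0.001, 0.001, -0.0, 0.0, 0.001, -0.001], 'effort': [-0.001, -41.678, -24.58, -0.0, 0.011, -0.0], 'position': [0.224, -0.529, 0.244], 'ee_rot': [-0.001, 0.98, 0.199, -0.0], 'contact_force': [0.354, -0.566, -0.317], 'moment': [-0.023, 0.046, 0.042], 'gripper_force': 0.0, 'width': 0.085}
side [[0.296, 0.854, 1.076], [0.245, -0.603, -0.759]]
side console [([276.6, 252.7], 0.89), ([343.7, 146.2], 0.31)]
side window [([291.3, 230.1], 0.76)]
side knob_top [([292.0, 214.2], 0.63)]
side start_cap [([252.4, 219.5], 0.56)]
side stop_cap [([246.9, 228.0], 0.73), ([318.2, 389.8], 0.69)]
top [[0.318, 0.107, 1.249], [0.231, -0.011, -0.973]]
top console [([259.5, 218.0], 0.64)]
top window [([259.7, 224.9], 0.55)]
top knob_top [([281.8, 216.7], 0.79)]
top start_cap [([264.2, 180.5], 0.9)]
top stop_cap [([252.5, 186.2], 0.56)]
wrist [[0.291, -0.501, 0.373], [-0.275, -0.123, -0.954]]
wrist console []
wrist window []
wrist knob_top []
wrist start_cap []
wrist stop_cap []
```

View pics/a.png

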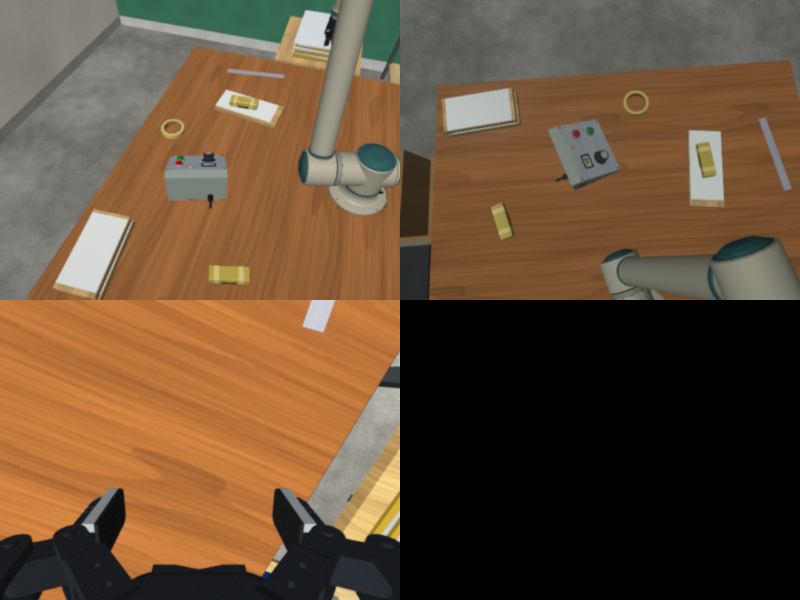

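The side view shows the back of the console (around (195,178)). In the top view the knob is at about (600,157), the window at (586,160), green at (590,131) and red at (576,133), so the low front faces the lower right (−y). Next I'll fit all the points to the known geometry.

```bash
cat >> h.py <<'E'
from scipy.optimize import least_squares
S,C=np.sin(np.radians(35)),np.cos(np.radians(35))
def axes(yaw):
    f=np.array([np.cos(yaw),np.sin(yaw),0]);y=np.array([-f[1],f[0],0])
    return f*C+[0,0,S], y, -f*S+[0,0,C]
def model(p):
    ux,uy,n=axes(p[3]);b=p[:3];s=b+p[4]*ux+p[5]*uy
    return dict(window=b+.064*ux,knob_top=b+.028*n,start_cap=s+.014*n,stop_cap=s+.066*ux+.014*n)
E
cat > fit.py <<'E'
from h import *
obs=[]
for c in ['side','top']:
    d=snap(c)
    for k in range(3):
        if k: d=snap(c)
        for l in ['window','knob_top','start_cap','stop_cap']:
            r=eyes.place_of(c,l)
            if r and r[0]['confidence']>.4: obs.append((c,d,l,np.array(r[0]['centre'])))
def res(p):
    m=model(p);return np.concatenate([proj(d,m[l])-u for c,d,l,u in obs])
best=min((least_squares(res,[.4,.1,.1,y,0,-.06],loss='soft_l1') for y in [0,1.5,3,-1.5]),key=lambda r:r.cost)
print('cost',best.cost,np.round(best.x,4).tolist())
r=res(best.x).reshape(-1,2)
for (c,d,l,u),e in zip(obs,r): print(c,l,np.round(u,1),np.round(e,1))
for k,v in model(best.x).items(): print(k,np.round(v,4))
np.save('p.npy',best.x)
d=snap('top');a=d['frame'][130:290,170:370];b=snap('side')['frame'][180:300,200:360]
cv2.imwrite('pics/b.png',np.hstack([cv2.resize(a,(500,400),interpolation=2),cv2.resize(b,(300,400)) if 0 else cv2.copyMakeBorder(cv2.resize(b,(300,225),interpolation=2),0,175,0,0,0)])[:,:,::-1])
E
python3 fit.py
```

```text
cost 36.85951071081546 [0.5706, 0.1002, 0.0762, 1.8924, -0.0034, -0.1102]
side window [292.7 231.1] [-2.   0.4]
side knob_top [293.  212.2] [-1.9  2.8]
side start_cap [252.5 219.5] [-1.  -0.2]
side stop_cap [250.  226.9] [-1.  -0.9]
side window [288.4 232.4] [ 2.3 -0.9]
side knob_top [289.9 211.9] [1.2 3.1]
side start_cap [251.7 220. ] [-0.2 -0.7]
side stop_cap [247.1 225.5] [1.9 0.5]
side window [290.5 230.1] [0.2 1.4]
side start_cap [251.3 219.3] [0.2 0. ]
side stop_cap [247.8 229.2] [ 1.2 -3.2]
top window [261.  224.1] [-1.6  0.3]
top knob_top [282.  217.4] [ 1.9 -2. ]
top start_cap [264.7 180.4] [1.4 0.1]
top stop_cap [250.5 184.2] [-4.1 -0.2]
top window [260.  223.9] [-0.6  0.5]
top knob_top [283.1 215.7] [ 0.8 -0.3]
top start_cap [264.1 180.9] [ 2.  -0.4]
top stop_cap [252.2 183.1] [-5.8  0.9]
top window [258.9 222.6] [0.5 1.8]
top knob_top [283.6 217.9] [ 0.3 -2.5]
top start_cap [265.1 180.9] [ 1.  -0.4]
top stop_cap [251. 184.] [-4.6  0. ]
window [0.554  0.1499 0.1129]
knob_top [0.5757 0.0849 0.0991]
start_cap [0.6786 0.1247 0.0857]
stop_cap [0.6615 0.176  0.1236]
```

View pics/b.png

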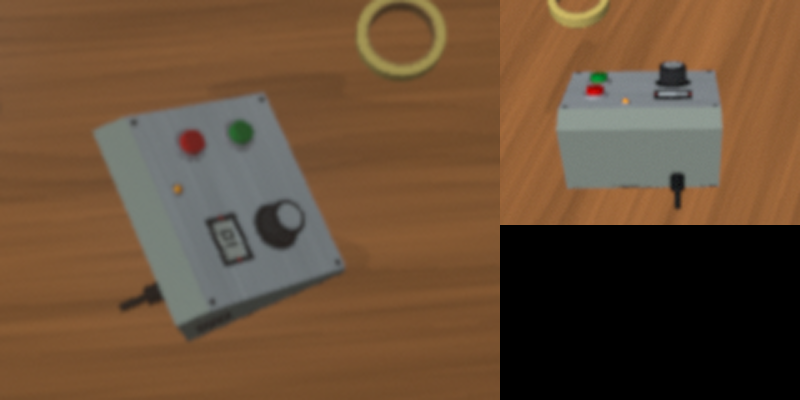

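```bash
python3 -m creep '[[1,0.7,-0.52,0.0,-0.236],[1,0.7,-0.52,0.0,-0.236],[1,0.7,-0.52,0.0,-0.236],[1,0.7,-0.52,0.0,-0.236],[1,0.7,-0.52,0.0,-0.236],[1,0.7,-0.52,0.0,-0.236],[1,0.7,-0.52,0.0,-0.236],[1,0.7,-0.52,0.0,-0.236],[1,0.7,-0.52,0.0,-0.236],[1,0.7,-0.52,0.0,-0.236]]'
cat >> h.py <<'E'
def togo(X,xang=None):
    s=manip.get_state();q=s['ee_rot']
    from scipy.spatial.transform import Rotation as Ro
    R=Ro.from_quat([q[1],q[2],q[3],q[0]]).as_matrix()
    a=np.degrees(np.arctan2(R[1,0],R[0,0]))
    print('clock',round(s['clock'],2),'pos',np.round(s['position'],4),'xang',round(a,2),'w',round(s['width'],4),'F',np.round(s['contact_force'],1),'j6',round(s['qpos'][5],2))
    print(' norm shift',np.round(R.T@(np.array(X)-s['position'])/.5,4), 'spin' ,None if xang is None else round(-(xang-a)/360,4))
E
python3 -c "
from h import *
togo([.5757,.0849,.245],108.4)"
```

```text
clock: 3.5
position: [0.4469, -0.1495, 0.2455]
ee_rot: [0.0, 0.584, 0.812, 0.001]
contact_force: [-0.4, -1.7, 0.7]
width: 0.0852
gripper_force: 0.0
clock 3.5 pos [ 0.4469 -0.1495  0.2455] xang 108.57 w 0.0852 F [-0.4 -1.7  0.7] j6 -0.8
 norm shift [0.3624 0.3935 0.0023] spin 0.0005
```

```bash
python3 -m creep '[[1,0.3,0.3,0,0],[1,0.3,0.3,0,0],[1,0.3,0.3,0,0],[1,0.3,0.3,0,0],[1,0.3,0.3,0,0],[1,0.3,0.3,0,0],[1,0.3,0.3,0,0]]' | head -2
cat > wl.py <<'E'
from h import *
import sys
d=snap('wrist',sys.argv[1]); p=np.load('p.npy'); m=model(p)
for l in m:
    r=eyes.place_of('wrist',l)
    print(l,[(np.round(x['centre'],1).tolist(),round(x['confidence'],2)) for x in r[:1]],'model',np.round(proj(d,m[l]),1))
E
python3 wl.py w1.png
```

```text
clock: 4.2
position: [0.5411, 0.0346, 0.2451]
window [([344.4, 57.7], 0.85)] model [348.4  49.1]
knob_top [([340.2, 151.7], 0.75)] model [340.6 147.5]
start_cap [([469.6, 141.9], 0.67)] model [475.1 137.9]
stop_cap [([512.8, 59.6], 0.86)] model [518.4  60.8]
```

View pics/w1.png

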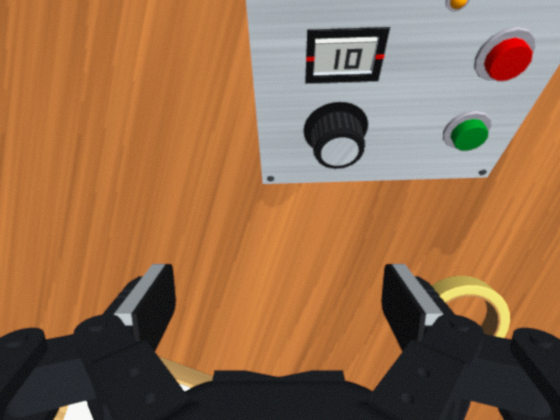

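```bash
cat > fit2.py <<'E'
from h import *
D={c:snap(c) for c in ['side','top','wrist']}
O=dict(side=dict(window=(291.5,230.8),knob_top=(291.8,214),start_cap=(252,220.3),stop_cap=(249,227.5)),
top=dict(window=(261,224.6),knob_top=(284.5,217),start_cap=(265.5,182),stop_cap=(248,186)),
wrist=dict(window=(345.5,56.5),knob_top=(340,151.7),start_cap=(470,136.5),stop_cap=(510,59)))
K=[(c,l) for c in O for l in O[c]]
def res(p):
    m=model(p);return np.concatenate([proj(D[c],m[l])-O[c][l] for c,l in K])
b=least_squares(res,np.load('p.npy'));np.save('p.npy',b.x)
print(b.cost,np.round(b.x,4).tolist(),'yaw deg',np.degrees(b.x[3]),D['wrist']['fx'],D['top']['fx'])
for k,e in zip(K,res(b.x).reshape(-1,2)):print(k,np.round(e,1))
for k,v in model(b.x).items(): print(k,np.round(v,4))
ux,uy,n=axes(b.x[3])
# panel front edge corners 66mm downhill
f=b.x[:3]-.066*ux;print('front edge z',f[2],np.round(proj(D['wrist'],f),1),np.round(proj(D['wrist'],f-.1*uy),1))
cx=D['wrist'];print(np.round(cx['R'],3).tolist(),np.round(cx['t'],3).tolist())
togo([.57,.09,.2],np.degrees(b.x[3]))
E
python3 fit2.py
```

```text
6.3945679639268365 [0.5724, 0.0963, 0.0718, 1.9113, 0.0002, -0.1075] yaw deg 109.51136134223445 352.0942493217462 450.37641220038716
('side', 'window') [-0.6  0.5]
('side', 'knob_top') [-0.9  0.8]
('side', 'start_cap') [ 0.3 -0.2]
('side', 'stop_cap') [ 1.2 -0.7]
('top', 'window') [ 0.  -0.3]
('top', 'knob_top') [ 0.7 -2.1]
('top', 'start_cap') [ 0.7 -0.4]
('top', 'stop_cap') [-1.3 -0.6]
('wrist', 'window') [-0.5 -0.3]
('wrist', 'knob_top') [-0.5 -0. ]
('wrist', 'start_cap') [ 0.  -0.4]
('wrist', 'stop_cap') [0.1 0.3]
window [0.5549 0.1457 0.1085]
knob_top [0.5778 0.0812 0.0947]
start_cap [0.6764 0.1248 0.0833]
stop_cap [0.6584 0.1757 0.1212]
front edge z 0.033901502760983526 [328.4 181.5] [430.1 178.8]
[[0.951, 0.308, -0.001], [0.296, -0.912, 0.285], [0.087, -0.271, -0.959]] [-0.526, -0.165, 0.341]
clock 4.6 pos [0.5415 0.0346 0.2455] xang 107.85 w 0.0855 F [-0.3 -0.4  0.2] j6 -0.38
 norm shift [0.088  0.0881 0.0909] spin -0.0046
```

The three-camera fit is consistent: the panel front edge comes out at z = 0.034 m (expected 0.035) and residuals are about 1 px. The wrist view shows 10 centred at (346,57), so the knob needs about 108° clockwise, done in two strokes of about ±32°.

```bash
python3 -m creep '[[0.65,0.0733,0.0974,0.1,-0.0935],[0.65,0.0733,0.0974,0.1,-0.0935],[0.65,0.0733,0.0974,0.1,-0.0935],[0.65,0.0733,0.0974,0.1,-0.0935],[0.65,0.0733,0.0974,0.17,-0.0935],[0.65,0.0733,0.0974,0.21,-0.0935],[0.65,0.0733,0.0974,0.25,-0.0935],[0.65,0.0733,0.0974,0.28,-0.0935],[0.65,0.0733,0.0974,0.3,-0.0935],[0.65,0.0733,0.0974,0.3,-0.0935]]' 40
python3 -c "
from h import *
togo([.5766,.0844,.095],141.5)"; python3 wl.py w2.png
```

```text
clock: 5.6
position: [0.5759, 0.0849, 0.094]
ee_rot: [-0.001, 0.329, 0.944, -0.001]
contact_force: [-0.1, -0.1, -0.2]
width: 0.056
gripper_force: 0.0
clock 5.6 pos [0.5759 0.0849 0.094 ] xang 141.56 w 0.056 F [-0.1 -0.1 -0.2] j6 -0.87
 norm shift [-0.0018  0.0001 -0.002 ] spin 0.0002
window [([382.2, 154.0], 0.67)] model [383.1 158.5]
knob_top [([270.6, 293.3], 0.68)] model [272.1 294.8]
start_cap [([469.0, 380.7], 0.77)] model [472.5 376. ]
stop_cap [] model [637.7 348.8]
```

View pics/w2.png

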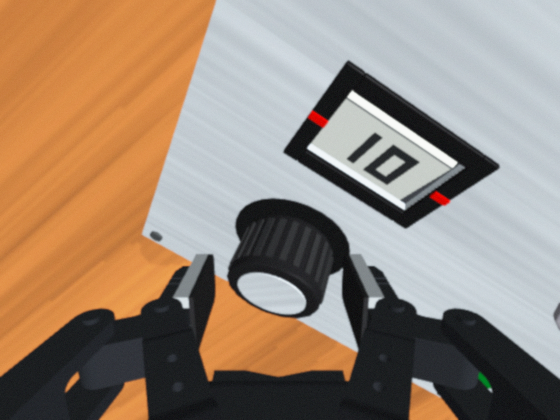

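The knob sits between the pads (its top at (270,293)), with clearance to the panel. 10 is centred on the index marks at (382,158). Now I'll close on it.

```bash
python3 -m creep '[[0,0,0,0,0],[0,0,0,0,0],[0,0,0,0,0],[0,0,0,0,0],[0,0,0,0,0]]' 40; python3 -m creep '[[0,0,0,0,0.02],[0,0,0,0,0.04],[0,0,0,0,0.06],[0,0,0,0,0.08],[0,0,0,0,0.1],[0,0,0,0,0.12],[0,0,0,0,0.14],[0,0,0,0,0.16],[0,0,0,0,0.178],[0,0,0,0,0.178]]' 40;  python3 -c "
from h import *
togo([.5766,.0844,.095],141.5);snap('wrist','w3.png')"
```

```text
clock: 6.35
position: [0.5768, 0.0845, 0.0966]
ee_rot: [0.001, 0.329, 0.944, -0.001]
contact_force: [-2.6, -2.5, 4.9]
width: 0.0403
gripper_force: 38.1
clock: 7.35
position: [0.5736, 0.0817, 0.0981]
ee_rot: [0.001, 0.779, 0.627, -0.005]
contact_force: [-8.8, -9.2, 19.0]
width: 0.0384
gripper_force: 65.0
clock 7.35 pos [0.5736 0.0817 0.0981] xang 77.65 w 0.0384 F [-8.8 -9.2 19. ] j6 0.25
 norm shift [0.0066 0.0048 0.0061] spin -0.1773
```

View pics/w3.png

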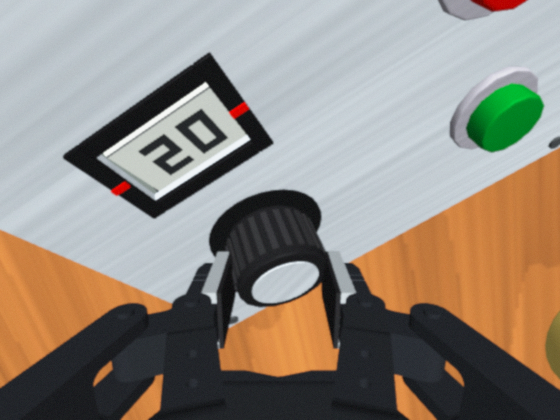

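The window now shows 20 (text (185,142), marks midpoint (179,147)), so this stroke gave about 0.63 rad. I'll open, spin back and repeat.

```bash
python3 -m creep '[[0.65,0,0,0,0],[0.65,0,0,0,0],[0.65,0,0,0,-0.178],[0.65,0,0,0,-0.178],[0.65,0,0,0,-0.178],[0.65,0,0,0,-0.178],[0.65,0,0,0,-0.178],[0.65,0,0,0,-0.178],[0.65,0,0,0,-0.178],[0.65,0,0,0,-0.178]]' 40 | sed -n 2,5p; python3 -c "
from h import *
togo([.5766,.0844,.095],141.5);snap('wrist','w4.png')"
python3 -m creep '[[0,0,0,0,0],[0,0,0,0,0],[0,0,0,0,0],[0,0,0,0,0],[0,0,0,0,0]]' 60|tail -4; python3 -m creep '[[0,0,0,0,0.02],[0,0,0,0,0.04],[0,0,0,0,0.06],[0,0,0,0,0.08],[0,0,0,0,0.1],[0,0,0,0,0.12],[0,0,0,0,0.14],[0,0,0,0,0.16],[0,0,0,0,0.178],[0,0,0,0,0.178]]' 60;  python3 -c "
from h import *
togo([.5766,.0844,.095],141.5);b=snap('wrist','w5.png')['frame'];a=cv2.imread('pics/w4.png')
cv2.imwrite('pics/w45.png',cv2.resize(np.hstack([a,b[:,:,::-1]]),(800,300)))"
```

```text
position: [0.5771, 0.0856, 0.0951]
ee_rot: [0.0, 0.327, 0.945, 0.0]
contact_force: [0.4, -1.1, 0.7]
width: 0.0553
clock 8.4 pos [0.5771 0.0856 0.0951] xang 141.82 w 0.0553 F [ 0.4 -1.1  0.7] j6 -0.88
 norm shift [-0.0007 -0.0025  0.0002] spin 0.0009
ee_rot: [-0.0, 0.33, 0.944, -0.0]
contact_force: [-1.5, -1.8, 5.8]
width: 0.0398
gripper_force: 56.9
clock: 9.95
position: [0.5736, 0.0821, 0.0975]
ee_rot: [0.001, 0.779, 0.626, -0.005]
contact_force: [-8.6, -10.1, 20.8]
width: 0.0374
gripper_force: 85.0
clock 9.95 pos [0.5736 0.0821 0.0975] xang 77.59 w 0.0374 F [ -8.6 -10.1  20.8] j6 0.25
 norm shift [0.0058 0.005  0.005 ] spin -0.1775
```

View pics/w45.png

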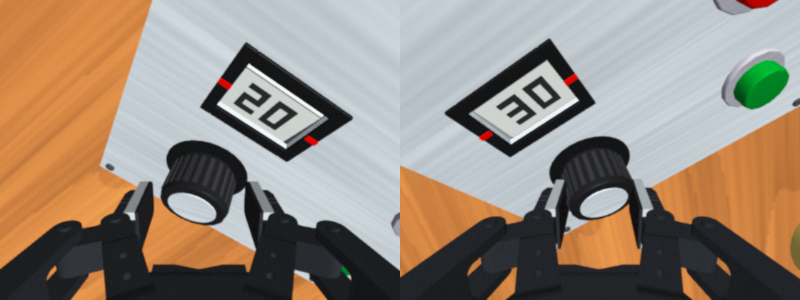

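The window shows 30, near centre. One more identical stroke, then a rectified view of the window to measure the offset.

```bash
python3 -m creep '[[0.65,0,0,0,0],[0.65,0,0,0,0],[0.65,0,0,0,-0.178],[0.65,0,0,0,-0.178],[0.65,0,0,0,-0.178],[0.65,0,0,0,-0.178],[0.65,0,0,0,-0.178],[0.65,0,0,0,-0.178],[0.65,0,0,0,-0.178],[0.65,0,0,0,-0.178]]' 60 | sed -n 2,5p
python3 -m creep '[[0,0,0,0,0],[0,0,0,0,0],[0,0,0,0,0],[0,0,0,0,0],[0,0,0,0,0]]' 60|tail -4; python3 -m creep '[[0,0,0,0,0.02],[0,0,0,0,0.04],[0,0,0,0,0.06],[0,0,0,0,0.08],[0,0,0,0,0.1],[0,0,0,0,0.12],[0,0,0,0,0.14],[0,0,0,0,0.16],[0,0,0,0,0.178],[0,0,0,0,0.178]]' 60
cat > rect.py <<'E'
from h import *
import sys
p=np.load('p.npy');ux,uy,n=axes(p[3]);w=p[:3]+.064*ux
def rect(d):
    src=[proj(d,w+a*ux+b*uy) for a,b in [(.025,.03),(.025,-.03),(-.025,-.03),(-.025,.03)]]
    M=cv2.getPerspectiveTransform(np.float32(src),np.float32([[0,0],[390,0],[390,325],[0,325]]))
    return cv2.warpPerspective(d['frame'],M,(390,325))
if __name__=='__main__':
    d=snap('wrist',sys.argv[1]+'.png');togo([0,0,0])
    r=rect(d);cv2.imwrite('pics/'+sys.argv[1]+'r.png',np.hstack([r,cv2.resize(d['frame'],(410,325))])[:,:,::-1])
E
python3 rect.py w6
```

```text
position: [0.5771, 0.0857, 0.0947]
ee_rot: [-0.0, 0.327, 0.945, 0.0]
contact_force: [0.3, 0.5, -0.5]
width: 0.0559
ee_rot: [-0.0, 0.329, 0.944, -0.0]
contact_force: [-2.2, -2.0, 5.8]
width: 0.0397
gripper_force: 56.8
clock: 12.5
position: [0.5737, 0.0823, 0.0972]
ee_rot: [0.001, 0.78, 0.626, -0.005]
contact_force: [-10.2, -9.6, 19.7]
width: 0.0373
gripper_force: 88.0
clock 12.55 pos [0.5737 0.0822 0.0972] xang 77.61 w 0.0376 F [ -9.2 -10.1  20.4] j6 0.25
 norm shift [-0.4053 -1.0845  0.2025] spin None
```

View pics/w6r.png

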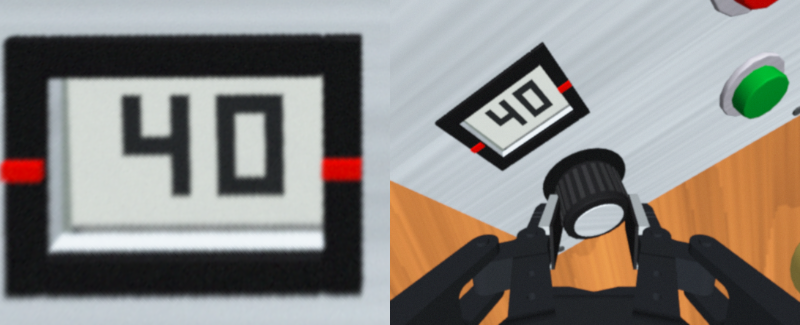

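```bash
cat > chk.py <<'E'
from rect import *
d=snap('wrist')
src=[proj(d,w+a*ux+b*uy) for a,b in [(.025,.03),(.025,-.03),(-.025,-.03),(-.025,.03)]]
M=cv2.getPerspectiveTransform(np.float32(src),np.float32([[0,0],[390,0],[390,325],[0,325]]))
P=lambda a,b,c:cv2.perspectiveTransform(np.float32([[proj(d,w+a*ux+b*uy+c*n)]]),M)[0,0]
print('mark',P(0,0,.002),'top in/low in',P(.0135,0,.002),P(-.0135,0,.002),'L/R',P(0,.021,.002),P(0,-.021,.002))
for e in [0,.002,.004,.006]: print(e,'low corner',P(-.0135,0,-e),'left',P(0,.021,-e),'text top/ctr/bot',P(.0085,0,-e)[1],P(0,0,-e)[1],P(-.0085,0,-e)[1])
E
python3 chk.py
```

```text
mark [190.03638 171.1429 ] top in/low in [190.03639  81.55156] [190.03638 260.73425] L/R [ 50.672092 171.14288 ] [329.4007  171.14291]
0 low corner [194.99998 250.25003] left [ 58.499996 162.5     ] text top/ctr/bot 107.25001 162.5 217.75
0.002 low corner [199.76369 240.18805] left [ 66.01262 154.20522] text top/ctr/bot 100.06788 154.20522 208.34253
0.004 low corner [204.3393  230.52335] left [ 73.22862 146.23795] text top/ctr/bot 93.16934 146.23793 199.30653
0.006 low corner [208.73773 221.23286] left [ 80.16527 138.57912] text top/ctr/bot 86.53788 138.57913 190.62038
```

The drum face is recessed about 4 mm, so the expected numeral centre is row 146–150; 40 sits at row 145, within about 0.02 rad. Releasing, rising and checking again.

```bash
python3 -m creep '[[0.65,0,0,0,0],[0.65,0,0,0,0],[0.65,0,0,0,0],[0.65,0,0,-0.08,0],[0,0,0,-0.16,0],[0,0,0,-0.2,-0.0886],[0,0,0,-0.2,-0.0886],[0,0,0,-0.2,-0.0886],[0,0,0,-0.2,-0.0886],[0,0,0,-0.2,-0.0886]]' 40
python3 rect.py w7; python3 chk.py; python3 -c "
from h import *
m=model(np.load('p.npy'));ux,uy,n=axes(np.load('p.npy')[3]);f=np.array([ux[0],ux[1],0])/C
T=m['start_cap']-.011*f+[0,0,.014]
print(T); togo(T+.015*n,109.5); togo(T-.006*n)"
```

```text
clock: 13.6
position: [0.577, 0.0856, 0.1948]
ee_rot: [-0.0, 0.578, 0.816, 0.0]
contact_force: [-0.2, 0.1, -0.4]
width: 0.0002
gripper_force: 0.0
clock 13.65 pos [0.577  0.0856 0.1948] xang 109.28 w 0.0 F [0.8 0.8 0.3] j6 -0.31
 norm shift [ 0.2192 -1.1457  0.3898] spin None
mark [194.8759  172.51599] top in/low in [194.87587  83.72497] [194.87596 261.307  ] L/R [ 56.756535 172.516   ] [332.99524 172.516  ]
0 low corner [195.00005 250.24997] left [ 58.499996 162.5     ] text top/ctr/bot 107.25 162.49998 217.74998
0.002 low corner [195.12129 239.44923] left [ 60.20308 152.71611] text top/ctr/bot 98.1064 152.71613 207.32588
0.004 low corner [195.23967 228.89597] left [ 61.867096 143.15642 ] text top/ctr/bot 89.172264 143.15642 197.14056
0.006 low corner [195.35551 218.58171] left [ 63.49343 133.81328] text top/ctr/bot 80.44055 133.81328 187.186
[0.68010744 0.11441038 0.09731737]
clock 13.7 pos [0.5769 0.0855 0.1948] xang 109.27 w -0.0 F [-0.5 -0.2 -0.3] j6 -0.31
 norm shift [-0.0308  0.214   0.1704] spin -0.0006
clock 13.7 pos [0.5769 0.0855 0.1948] xang 109.27 w -0.0 F [-0.5 -0.2 -0.3] j6 -0.31
 norm shift [-0.0067  0.2139  0.2049] spin None
```

View pics/w7r.png

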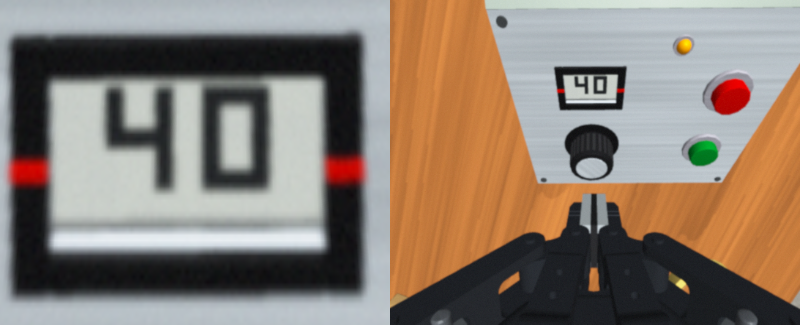

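40 still stands centred after release (row 139 against about 142 expected). Now moving to 15 mm off the green button with the fingers shut.

```bash
python3 -m creep '[[0,-0.031,0.214,0,0],[0,-0.031,0.214,0,0],[0,-0.031,0.214,0.05,0],[0,-0.031,0.214,0.1,0],[0,-0.031,0.214,0.14,0],[0,-0.031,0.214,0.17,0],[0,-0.031,0.214,0.17,0],[0,-0.031,0.214,0.17,0]]' 20 | head -4
python3 -c "
from h import *
ux,uy,n=axes(np.load('p.npy')[3])
T=np.array([0.6801,0.1144,0.0973])
togo(T+.003*n); togo(T-.006*n);snap('wrist','w8.png')"
```

```text
clock: 14.5
position: [0.683, 0.1063, 0.1102]
ee_rot: [-0.0, 0.578, 0.816, -0.0]
contact_force: [-0.5, -0.6, 0.7]
clock 14.5 pos [0.683  0.1063 0.1102] xang 109.35 w 0.0002 F [-0.5 -0.6  0.7] j6 -0.28
 norm shift [ 0.0139 -0.0001  0.0208] spin None
clock 14.5 pos [0.683  0.1063 0.1102] xang 109.35 w 0.0002 F [-0.5 -0.6  0.7] j6 -0.28
 norm shift [ 0.0242 -0.0001  0.0355] spin None
```

View pics/w8.png

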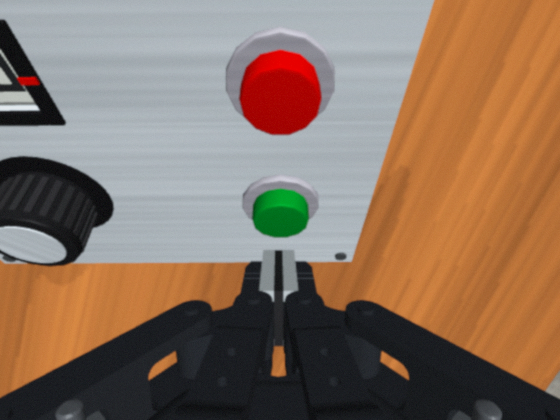

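The shut fingertips line up with the green button (centre (280,215)), and red is well clear. Pressing along the button axis.

```bash
python3 -m creep '[[0,0.014,0.021,0],[0,0.014,0.021,0]]' >/dev/null 2>&1; python3 -m creep '[[0,0.014,0,0.021,0],[0,0.0185,0,0.0275,0],[0,0.0225,0,0.033,0],[0,0.0265,0,0.039,0],[0,0.0265,0,0.039,0],[0,0.0265,0,0.039,0]]'
python3 -c "
from h import *
togo([0.6801,0.1144,0.0973]);snap('wrist','w9.png')"
```

```text
clock: 15.15
position: [0.6785, 0.1185, 0.0919]
ee_rot: [0.001, 0.578, 0.816, 0.0]
contact_force: [-1.6, -0.7, 5.2]
width: -0.0002
gripper_force: 2.3
clock 15.15 pos [0.6785 0.1185 0.0919] xang 109.41 w -0.0002 F [-1.6 -0.7  5.2] j6 -0.27
 norm shift [-0.0088  0.0003 -0.0109] spin None
```

View pics/w9.png

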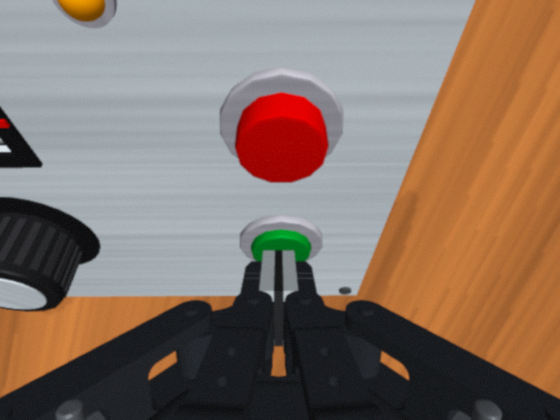

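Contact made at about 5 N, near full travel. I'll go 4 mm further to confirm it bottoms out.

```bash
python3 -m creep '[[0,0.0023,0,0.0033,0],[0,0.0046,0,0.0066,0],[0,0.0046,0,0.0066,0],[0,0.0046,0,0.0066,0]]'|head -4
```

```text
clock: 15.6
position: [0.6785, 0.1188, 0.0913]
ee_rot: [0.003, 0.578, 0.816, -0.0]
contact_force: [-3.9, -5.6, 15.9]
```

It has bottomed: force rose to 16 N with almost no movement. Backing out and up.

```bash
python3 -m creep '[[0,-0.012,0,-0.018,0],[0,-0.024,0,-0.036,0],[0,-0.04,0,-0.06,0],[0,-0.05,0,-0.14,0],[0,-0.05,0,-0.2,0],[0,-0.05,0.0,-0.24,0],[0,-0.05,0,-0.24,0],[0,-0.05,0,-0.24,0]]'|head -4
python3 rect.py w10
```

```text
clock: 16.4
position: [0.6859, 0.0971, 0.2072]
ee_rot: [-0.0, 0.578, 0.816, -0.0]
contact_force: [-0.9, -0.3, -0.1]
clock 16.45 pos [0.6853 0.0971 0.206 ] xang 109.4 w -0.0 F [-0.6  0.2 -1.2] j6 -0.3
 norm shift [ 0.2716 -1.3563  0.4154] spin None
```

View pics/w10r.png

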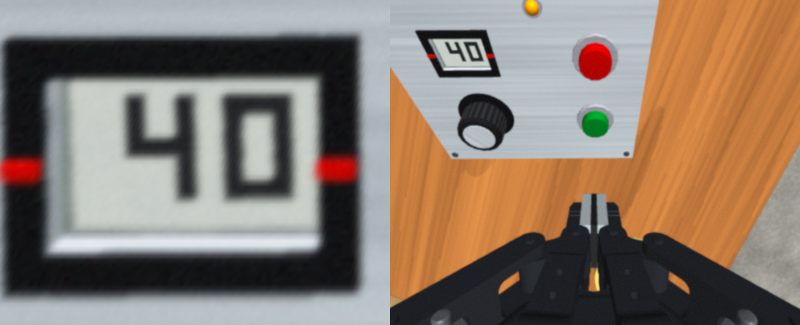

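The window still shows 40, green has sprung back (at (595,122) in the right half), red is out and the arm is clear. Handing in.

```bash
python3 -c "
from rig import manip
print(manip.sign_off())"
```

```text
the job is handed in; nothing more can be done
None
```

I turned the knob until 40 stood centred in the window, pressed the green start button right in and let it spring back, left the red button untouched, and handed the job in with the arm clear at about 16.5 s; the hand-in returned no verdict.

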